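# Load the stone strip into the hold-down jig

## Robot

A 7-joint arm with a two-finger parallel gripper is mounted at the origin on the work surface. World frame = base frame: x ahead of the robot, y to its left, z up, the work surface at z = 0. Lengths are in m, angles in rad, forces in N, time in s.
With the tool pointing down it reaches from about 0.4 to 0.85 m from the base axis. Payload 4.5 kg.
Tool frame: the origin (TCP) lies midway between the tips of the shut fingers; the grasp point (between the pads) lies 19 mm behind it (r.hold_point_z is the distance from the TCP to the grasp point, in m); z points along the fingers, y is the direction in which the jaws open and shut (so a half turn about z gives the same grasp; the last joint's range is limited). The gripper opens to 88 mm and grips with 3 to 60 N. Pads are 18 mm wide; open, the fingers measure 123 mm over their backs; the gripper's body (75 mm by 187 mm) begins 45 mm behind the grasp point.
Start: joints at [1.383, 0.689, -0.195, 1.565, 0.157, 0.902, -0.215], TCP at [0.138, -0.61, 0.239] pointing down, gripper open.
Joint ranges: [-3.01, 3.01], [-0.46, 2.08], [-1.47, 1.51], [0.13, 2.56], [-1, 4.14], [0.04, 2.09], [-2.66, 2.66]. Speed limits (rad/s): [2.57, 2.57, 3.14, 3.14, 3.14, 3.14, 3.14].

## Interface

Orientations are given as a unit quaternion [x, y, z, w].
In Python, from plant import r gives the robot as it stands. The module is installed in compiled form; this text tells all that it offers.
- The arm moves only by the tool move_arm, never from a script. Its arguments are lists of equal length, an entry for each row: "turn": the turn, a rotation vector about the tool's x, y, z in units of 2 pi rad (1.0 is 2 pi rad), a list of three; "dp": the shift along the tool's x, y, z in units of 2.5 cm (1.0 is 2.5 cm), a list of three; "jaw": the closure, from -1 (fully open) to 1 (shut), so that 0 is half open. In form: {"turn": [[wx, wy, wz], ...], "dp": [[x, y, z], ...], "jaw": [jaw, ...]}. A call has 1 to 10 rows; each row shifts and turns the commanded pose from where the row before left it, along the tool's axes as they then stand; what a row does not reach is not made up. A row lasts 1/12 s, in which the tool goes at most 41.7 mm and 7.16 degrees, less where a joint would pass 70% of its speed; a pose out of reach is approached as far as the arm can. A call with a number of a shift or a turn outside -1 to 1 is refused whole. A call with a gripper value outside its range is refused whole. The fingers move at their own pace and stop on an object; "newtons" is the grip in N (left out, the last holds). Time passes only in rows, so rows that do not move let the fingers close. It gives the time, the measured TCP pose, the force and the opening at its end, in the units of the state.
- r.get_state(): the state, without advancing time (a new reading comes with each control period).
- r.snapshot(name): name is "scene" or "side" or "wrist"; returns a dict with "frame" (400x640x3 uint8, blue, green, red), "mtx" (3x3 intrinsics, pixels), "origin" and "orientation" of the camera in the world; the wrist camera has in their place "tool_from_camera" (4x4, takes a point from camera to tool coordinates, whose origin is the TCP and whose axes are the flange's). Camera axes: x right, y up, looking along -z (the intrinsics and any distortion apply to the point x, -y, -z); pixel columns grow to the right and rows downward; lengths in m; the calibration is good to about 2 mm. A picture is of the moment at which its call begins: read the wrist's pose just before it. There is no depth.
- r.finish_job(): hands the job in, once; it reports no verdict.
The state is a dict: "clock": time; "q": joint angles; "qd": joint speeds; "joint_torque": joint torques, N m; "tool_pos": TCP position; "eef_rot": TCP orientation; "contact_force": force on the tool from outside, world axes, zero at the start; "moment": the same for the moment, N m; "opening": opening from 0.0 (shut) to 1.0 (fully open).
Only numpy, scipy, OpenCV 4.12 (cv2) and the standard library are available. Lean on these libraries where they do the work, as an engineer would, in place of code of your own. Each camera call takes 0.05 s, during which the arm holds its last target.

## Task

Load the thin stone strip into the lettering jig so that it is ready for carving: lay it on the wooden bed in front of the bridge, slide it lengthwise under the bridge until its end meets the stop block, and let go of it lying flat there. The thicker bar of the same length is for another job: leave it where it lies.

Things in the scene. Friction and masses are not known exactly. Their poses are not given: they have to be found in the camera images.
- strip: The stone strip to load: pale stone, 190 long (its x) x 45 wide (its y) x 25 mm high, about 0.45 kg, lying flat on the table. Origin: centre of its underside; z up. Both ends are alike, either may go first. A short stub of the same section (80 mm long) also lies about: not this one.
- thick_bar: Look-alike to leave alone: bar of the same stone, 190 long (its x) x 45 wide (its y), but 45 mm high, too high for the jig. Origin: centre of its underside. It and the strip may lie in either of two places.
- jig: Lettering jig, fixed on the table: wooden bed 320 (x) x 130 (y) x 18 mm. Origin: centre of the bed's underside, z up; the strip slides in along +x. Bridge: steel crossbar on two wooden cheeks, x = +65 to +95 mm; opening 69 mm wide (y = -34.5 to +34.5), 40 mm high above the bed; top of bar 70, bolt heads 76 mm above the table. The bed is bare in front of it (x = -160 to +65 mm).
- jig_stop (a point): Middle of the stop face that the strip's end must meet, at bed-top level: x = +130, y = 0, z = +18 mm in the jig's frame, axes as the jig's. The stop is a wooden block across the bed, 25 mm thick, 30 mm high above the bed. With the strip home its centre is at jig x = +35 mm and 125 mm of it stick out in front of the bridge.
Not all that is in view belongs to the job. Leave any orange look-alike of the strip alone.

How it is judged:
At the end, for the whole second after the job is handed in: The strip lies flat and at rest on the jig's bed, under the bridge, its end within 12 mm of the stop, within 20 mm of the bed's middle line and 10 degrees of its direction (x of strip in the frame of jig between 0.023 and 0.04 m and y of strip in the frame of jig between -0.02 and 0.02 m and z of strip in the frame of jig between 0.014 and 0.023 m and angle between the x axis of strip and the x axis of jig, either way round below 0.175 rad and angle between strip's own z axis and vertical below 0.1 rad and linear speed of strip below 0.01 m/s); the robot touches nothing.
It fails at once if the thick bar is moved by more than 30 mm (distance of thick_bar from where it was at the start of the episode above 0.03 m).
It also fails if it takes over 43 s, if anything falls off the work surface, if the arm or the gripper's body presses on something with over 40 N, if the wrist force passes 120 N, or if a joint passes its speed limit or range.

## Working session

There is one attempt and no reset: what is moved stays moved. The work goes in short steps, Python scripts to look and compute and a tool call to move; the robot and the scene stay as the last step left them, time stands still between calls to the robot, and variables do not carry over. Pictures are saved under pics/ and viewed, and the job is handed in when it is done.

Besides the shell and the picture viewer there is one more tool, called after "Emit:" as name(argument=value, ...) on one line, values as JSON. move_arm: Moves the arm, as the interface text tells. Shifts and turns lie within -1 to 1; 1 stands for 2.5 cm of shift or 2 pi rad of turn. Its arguments: {"type":"object","properties":{"turn":{"type":"array","items":{"type":"array","items":{"type":"number","minimum":-1,"maximum":1}}},"dp":{"type":"array","items":{"type":"array","items":{"type":"number","minimum":-1,"maximum":1}}},"jaw":{"type":"array","items":{"type":"number"}},"newtons":{"type":"number"}},"required":["turn","dp","jaw"]}

```bash
mkdir -p pics
python3 - <<'E'
from plant import r
import cv2
s=r.get_state();print(s)
for n in("scene","side","wrist"):
    d=r.snapshot(n);cv2.imwrite(f"pics/{n}0.png",d["frame"])
    print(n,{k:v for k,v in d.items() if k!="frame"})
E
```

```text
{'clock': 0.0, 'q': array([ 1.38282922,  0.68995792, -0.19450104,  1.56634435,  0.15729978,
        0.90247595, -0.21511638]), 'qd': array([-0.00070701,  0.00199885,  0.00302429,  0.00118499, -0.00013115,
       -0.00143499, -0.00066494]), 'joint_torque': array([-2.05783813e-04, -5.27566981e+01, -1.26699541e+00, -1.53433943e+01,
       -5.26370213e-02,  6.43874315e-03,  1.84394326e-04]), 'tool_pos': array([ 0.13727949, -0.60909686,  0.23792588]), 'eef_rot': array([ 9.93855109e-01,  1.10685213e-01, -1.67641242e-04, -8.81753355e-04]), 'contact_force': array([ 0.31526028, -0.55301808, -0.64262113]), 'moment': array([-0.05999271, -0.01484211, -0.0038264 ]), 'opening': 1.0030895941343463}
scene {'mtx': array([[498.10111383,   0.        , 316.4242947 ],
       [  0.        , 498.10111383, 202.24060484],
       [  0.        ,   0.        ,   1.        ]]), 'origin': array([ 1.19159582, -0.37246184,  0.97530472]), 'orientation': array([0.27962749, 0.17394873, 0.49744841, 0.80255554])}
side {'mtx': array([[374.2620672 ,   0.        , 310.75817291],
       [  0.        , 374.2620672 , 202.74111865],
       [  0.        ,   0.        ,   1.        ]]), 'origin': array([ 0.41309541, -0.54061612,  0.6544635 ]), 'orientation': array([ 0.34622308, -0.02874685, -0.08358663,  0.93397884])}
wrist {'mtx': array([[286.82267772,   0.        , 312.53669892],
       [  0.        , 286.82267772, 194.31076806],
       [  0.        ,   0.        ,   1.        ]]), 'tool_from_camera': array([[ 4.73876204e-04,  9.55036991e-01,  2.96486291e-01,
         7.70992337e-02],
       [ 9.99999859e-01, -5.23609605e-04,  8.83359694e-05,
        -4.84739983e-04],
       [ 2.39607188e-04,  2.96486208e-01, -9.55037105e-01,
        -1.45077519e-01],
       [ 0.00000000e+00,  0.00000000e+00,  0.00000000e+00,
         1.00000000e+00]])}
```

View pics/scene0.png

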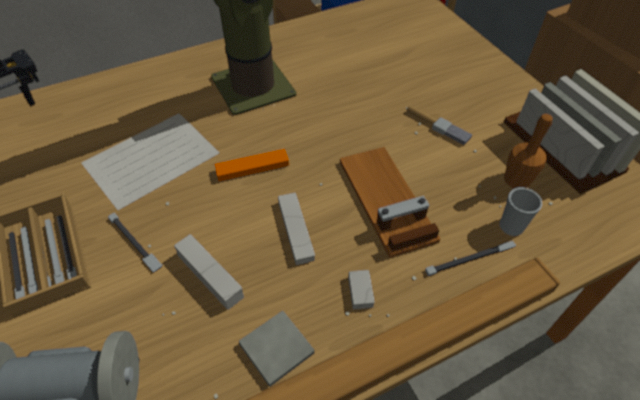

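View pics/side0.png

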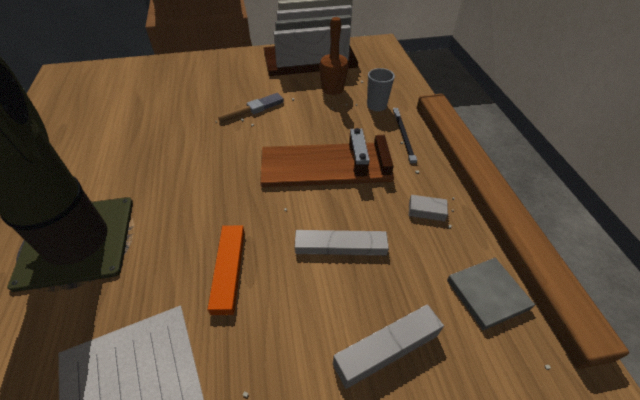

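View pics/wrist0.png

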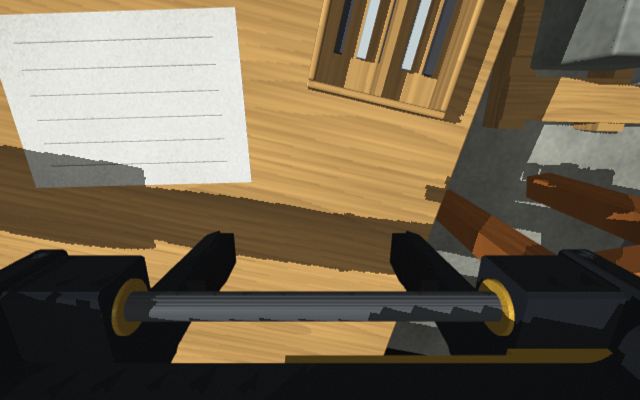

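Scene: two pale bars, at about (208,270) and (295,228), stub (361,289), jig (390,200), orange look-alike (252,164). I'll enlarge the bars and jig to pick corners.

Run:
```python
import cv2
a=cv2.imread("pics/scene0.png");b=cv2.imread("pics/side0.png")
cv2.imwrite("pics/c1.png",cv2.resize(a[180:320,160:330],None,fx=4,fy=4,interpolation=cv2.INTER_CUBIC))
cv2.imwrite("pics/c2.png",cv2.resize(a[140:260,330:450],None,fx=5,fy=5,interpolation=cv2.INTER_CUBIC))
cv2.imwrite("pics/c3.png",cv2.resize(b[120:270,250:410],None,fx=4,fy=4,interpolation=cv2.INTER_CUBIC)[:600])
cv2.imwrite("pics/c4.png",cv2.resize(b[290:400,320:460],None,fx=5,fy=5,interpolation=cv2.INTER_CUBIC))
```

```text
(no output)
```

View pics/c1.png

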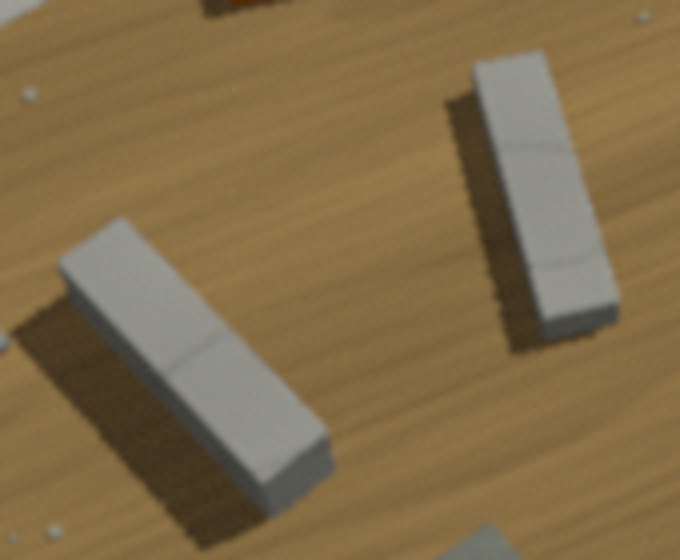

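View pics/c2.png

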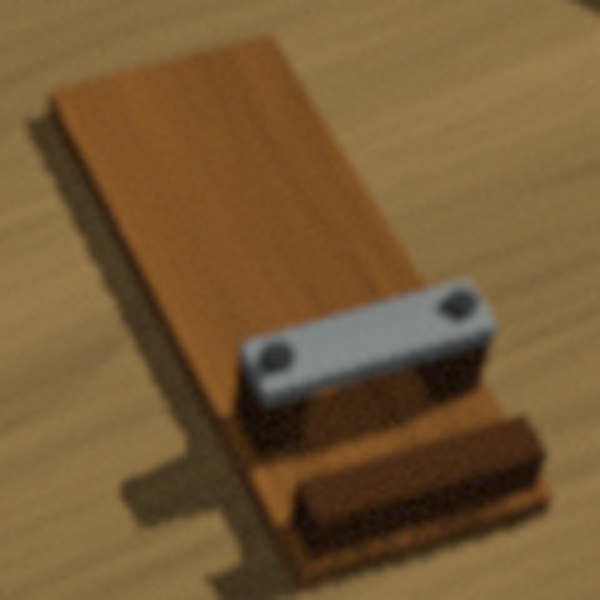

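View pics/c3.png

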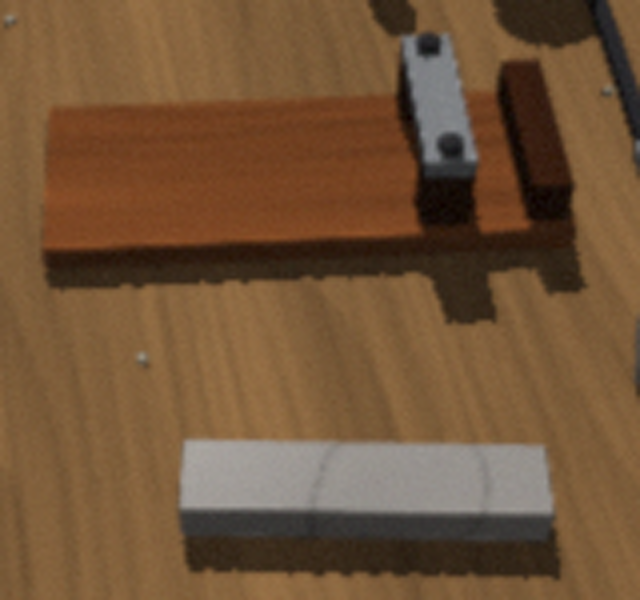

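View pics/c4.png

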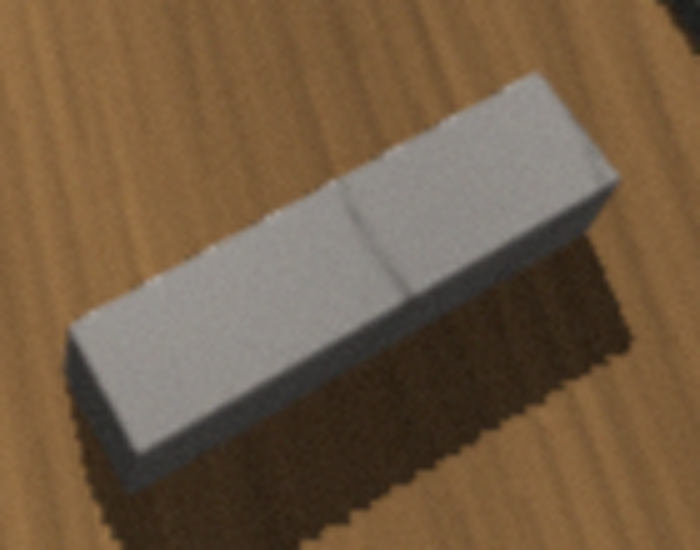

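```bash
cat > h.py <<'E'
import numpy as np,cv2
from scipy.spatial.transform import Rotation as R
from scipy.optimize import least_squares
from plant import r
def cam(n):
    d=r.snapshot(n);return d
def proj(d,P):
    p=(np.atleast_2d(P)-d["origin"])@R.from_quat(d["orientation"]).as_matrix()
    p=p*[1,-1,-1]; q=p@d["mtx"].T; return q[:,:2]/q[:,2:]
def back(d,uv,z):
    v=np.linalg.solve(d["mtx"],[uv[0],uv[1],1])*[1,-1,-1]
    v=R.from_quat(d["orientation"]).as_matrix()@v
    return d["origin"]+v*(z-d["origin"][2])/v[2]
E
python3 - <<'E'
from h import *
S=cam("scene");D=cam("side")
def b(l):return [np.round(back(c,uv,z),4) for c,uv,z in l]
def fit(l,L,x0):
    f=lambda x:np.concatenate([(proj(c,[x[0]+np.cos(x[2])*l0-np.sin(x[2])*l1,x[1]+np.sin(x[2])*l0+np.cos(x[2])*l1,z])[0]-uv) for (c,uv,z),(l0,l1) in zip(l,L)])
    o=least_squares(f,x0);return o.x,np.round(o.fun,1)
sc=[(278.75,196.25),(295.75,193),(314.25,256.25),(296.25,260.5)]
sd=[(295.75,230),(386.25,231),(387.75,248.5),(295.25,248)]
for z in(.025,.045):
  A=[(S,u,z) for u in sc];B=[(D,u,z) for u in sd]
  print(z,b(A),b(B))
  L=[(-.095,-.0225),(-.095,.0225),(.095,.0225),(.095,-.0225),(-.095,.0225),(.095,.0225),(.095,-.0225),(-.095,-.0225)]
  print(fit(A+B,L,[.5,-.3,0]))
J=[(S,(340,159),.018),(S,(384,147.6),.018),(S,(439.6,239),.018),(D,(262.5,147),.018),(D,(260.75,181.75),.018),(D,(393.75,179.25),.018)]
print(b(J))
LJ=[(-.16,-.065),(-.16,.065),(.16,.065),(-.16,.065),(-.16,-.065),(.16,-.065)]
print(fit(J,LJ,[.5,-.1,0]))
K=[(S,(385,211.2),.076),(S,(421.8,200.8),.076),(D,(357,130.75),.076),(D,(362.5,156.25),.076)]
print(b(K))
print(r.get_state()["clock"])
E
```

```text
0.025 [array([ 0.457 , -0.1124,  0.025 ]), array([ 0.4663, -0.0706,  0.025 ]), array([ 0.6516, -0.111 ,  0.025 ]), array([ 0.6437, -0.1518,  0.025 ])] [array([ 0.4617, -0.0762,  0.025 ]), array([ 0.6465, -0.1124,  0.025 ]), array([ 0.6362, -0.1547,  0.025 ]), array([ 0.4539, -0.1204,  0.025 ])]
(array([ 0.55163681, -0.11324836, -0.19894515]), array([-2. , -0.3, -1.2, -0.7, -0.1, -1. , -1.6, -0.8,  0.3, -1.5,  0.9,
       -1.1,  1.9, -0.6, -0.2, -1.6]))
0.045 [array([ 0.4725, -0.1179,  0.045 ]), array([ 0.4815, -0.077 ,  0.045 ]), array([ 0.6629, -0.1165,  0.045 ]), array([ 0.6552, -0.1565,  0.045 ])] [array([ 0.4601, -0.0909,  0.045 ]), array([ 0.6391, -0.126 ,  0.045 ]), array([ 0.6291, -0.167 ,  0.045 ]), array([ 0.4526, -0.1337,  0.045 ])]
(array([ 0.55397735, -0.12133379, -0.19344255]), array([-5.4, -3.6, -4.3, -4.1, -2.7, -3.8, -4.5, -3.4,  1.7, -4.2,  4.6,
       -4.2,  5.9, -3.3,  1.3, -3.9]))
[array([0.4075, 0.085 , 0.018 ]), array([0.4231, 0.2107, 0.018 ]), array([0.7348, 0.1719, 0.018 ]), array([0.4179, 0.2063, 0.018 ]), array([0.4022, 0.0833, 0.018 ]), array([0.7128, 0.0348, 0.018 ])]
(array([ 0.56882875,  0.126129  , -0.13696544]), array([-1.6, -1.3, -0.2, -1.1, -0.8,  1. ,  0.3, -1.6, -0.3, -0. ,  1.6,
       -1.8]))
[array([0.6442, 0.0722, 0.076 ]), array([0.6561, 0.1641, 0.076 ]), array([0.6499, 0.1564, 0.076 ]), array([0.6388, 0.0652, 0.076 ])]
0.25
```

The central bar fits at 25 mm height with about 1 px residual, against about 4 px at 45 mm. So it is the strip: centre (0.552,-0.113), yaw -0.199. The jig is at (0.569,0.126), yaw -0.137. Next I go above the strip.

Emit:
move_arm(turn=[[0,0,0.0134],[0,0,0.0134],[0,0,0.0134],[0,0,0.0134],[0,0,0.0134],[0,0,0],[0,0,0],[0,0,0],[0,0,0],[0,0,0]], dp=[[0,0,0],[0,0,0],[0,0,0],[0,0,0],[0,0,0],[0.44,-0.9,0],[0.44,-0.9,0],[0.44,-0.9,0],[0.44,-0.9,0],[0.44,-0.9,0]], jaw=[-1,-1,-1,-1,-1,-1,-1,-1,-1,-1], newtons=40)

```text
clock: 1.08
tool_pos: [0.2143, -0.5092, 0.2387]
eef_rot: [0.995, -0.099, 0.0, -0.0]
contact_force: [0.4, 0.2, -0.4]
opening: 1.0
```

Emit:
move_arm(turn=[[0,0,0],[0,0,0],[0,0,0],[0,0,0],[0,0,0],[0,0,0],[0,0,0],[0,0,0],[0,0,0],[0,0,0]], dp=[[0.44,-0.9,0],[0.44,-0.9,0],[0.44,-0.9,0],[0.44,-0.9,0],[0.44,-0.9,0],[0.44,-0.9,0],[0.44,-0.9,0],[0.44,-0.9,0],[0.44,-0.9,0],[0.44,-0.9,0]], jaw=[-1,-1,-1,-1,-1,-1,-1,-1,-1,-1])

```text
clock: 1.92
tool_pos: [0.3667, -0.3105, 0.2388]
eef_rot: [0.995, -0.099, 0.0, 0.0]
contact_force: [0.6, -0.7, 0.1]
opening: 0.998
```

Emit:
move_arm(turn=[[0,0,0],[0,0,0],[0,0,0],[0,0,0],[0,0,0],[0,0,0],[0,0,0],[0,0,0],[0,0,0],[0,0,0]], dp=[[0.45,-0.92,0.2],[0.45,-0.92,0.2],[0.45,-0.92,0.2],[0.45,-0.92,0.2],[0.45,-0.92,0.2],[0.45,-0.92,0.2],[0.45,-0.92,0.2],[0.45,-0.92,0.2],[0.45,-0.92,0.2],[0,0,0]], jaw=[-1,-1,-1,-1,-1,-1,-1,-1,-1,-1])

```text
clock: 2.75
tool_pos: [0.5097, -0.1226, 0.1929]
eef_rot: [0.995, -0.095, 0.001, -0.002]
contact_force: [0.2, 0.9, 0.4]
opening: 0.999
```

```bash
cat >> h.py <<'E'
def wcam():
    s=r.get_state();d=r.snapshot("wrist")
    T=np.eye(4);T[:3,:3]=R.from_quat(s["eef_rot"]).as_matrix();T[:3,3]=s["tool_pos"]
    W=T@d["tool_from_camera"];d["origin"]=W[:3,3];d["orientation"]=R.from_matrix(W[:3,:3]).as_quat();return s,d
E
python3 - <<'E'
from h import *
s,d=wcam();cv2.imwrite("pics/w1.png",d["frame"])
import pickle;pickle.dump({k:v for k,v in d.items()},open("w1.pkl","wb"))
print(s["tool_pos"],s["eef_rot"],s["clock"])
E
```

```text
[ 0.50968027 -0.12259345  0.19291985] [ 9.95456919e-01 -9.51878327e-02  9.93560676e-04 -1.95222050e-03] 2.75
```

View pics/w1.png

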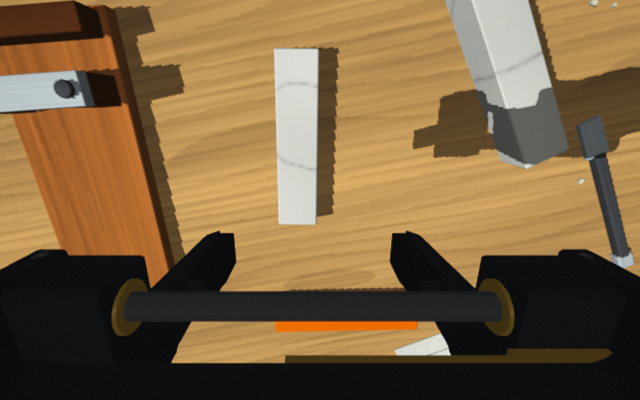

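Strip seen whole, corners about (274,49), (318,48), (316,224), (279,223); the jig is at left.

Run:
```python
from h import *
import pickle
d=pickle.load(open("w1.pkl","rb"))
P=[back(d,u,.025) for u in [(274,49),(318,48),(316,224),(279,223)]]
print(np.round(P,4)); c=np.mean(P,0);a=(P[0]+P[1]-P[2]-P[3])/2;print(c,np.linalg.norm(a),np.arctan2(a[1],a[0]))
print(back(d,(103,8),.018))
for z,u in ((.076,(65,88)),(.018,(175,270))): print(back(d,u,z))
```

```text
[[ 0.645  -0.1085  0.025 ]
 [ 0.6376 -0.1514  0.025 ]
 [ 0.4535 -0.1146  0.025 ]
 [ 0.4629 -0.072   0.025 ]]
[ 0.54974917 -0.11163216  0.025     ] 0.18678899623761103 -0.1976063235247125
[0.71331095 0.04774224 0.018     ]
[0.63978409 0.07056355 0.076     ]
[0.42187522 0.07420654 0.018     ]
```

Emit:
move_arm(turn=[[0,0,0],[0,0,0],[0,0,0],[0,0,0],[0,0,0],[0,0,0],[0,0,0],[0,0,0]], dp=[[0.18,-0.36,0.5],[0.17,-0.36,0.5],[0,0,0.9],[0,0,0.9],[0,0,0.9],[0,0,0.9],[0,0,0.9],[0,0,0]], jaw=[-1,-1,-1,-1,-1,-1,-1,-1])

```text
clock: 3.47
tool_pos: [0.5154, -0.1124, 0.0519]
eef_rot: [0.995, -0.1, -0.004, -0.0]
contact_force: [0.1, 0.8, -0.1]
opening: 0.996
```

Run:
```python
from h import *
s,d=wcam();cv2.imwrite("pics/w2.png",d["frame"])
print(s["tool_pos"],s["eef_rot"],s["clock"])
```

```text
[ 0.51535864 -0.11235457  0.0519038 ] [ 9.95003498e-01 -9.97653065e-02 -3.85816608e-03 -1.93110570e-04] 3.4667
```

View pics/w2.png

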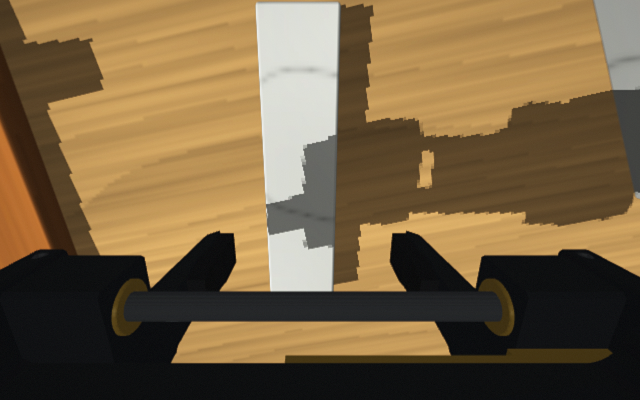

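Emit:
move_arm(turn=[[0,0,0],[0,0,0],[0,0,0],[0,0,0],[0,0,0],[0,0,0]], dp=[[0.2,-0.28,0.5],[0,0,0.6],[0,0,0.5],[0,0,0.2],[0,0,0],[0,0,0]], jaw=[-1,-1,-1,-1,-1,-1])

```text
clock: 4.02
tool_pos: [0.5246, -0.1072, 0.0116]
eef_rot: [0.995, -0.1, 0.0, 0.0]
contact_force: [-0.1, 0.8, 0.2]
opening: 1.001
```

Emit:
move_arm(turn=[[0,0,0],[0,0,0],[0,0,0],[0,0,0],[0,0,0],[0,0,0],[0,0,0],[0,0,0]], dp=[[0,0,0.26],[0,0,0],[0,0,0],[0,0,0],[0,0,0],[0,0,0],[0,0,0],[0,0,0]], jaw=[-1,-1,1,1,1,1,1,1], newtons=40)

```text
clock: 4.68
tool_pos: [0.5247, -0.1069, 0.0048]
eef_rot: [0.995, -0.099, 0.0, 0.0]
contact_force: [-0.2, -0.1, 0.6]
opening: 0.569
```

Emit:
move_arm(turn=[[0,0,0],[0,0,0],[0,0,0],[0,0,0]], dp=[[0,0,0],[0,0,0],[0,0,0],[0,0,0]], jaw=[1,1,1,1])

```text
clock: 5.02
tool_pos: [0.5247, -0.1068, 0.0048]
eef_rot: [0.995, -0.099, 0.0, -0.0]
contact_force: [0.2, 0.1, 0.8]
opening: 0.51
```

Emit:
move_arm(turn=[[0,0,0],[0,0,0],[0,0,0],[0,0,0],[0,0,0],[0,0,0],[0,0,0],[0,0,0]], dp=[[0,0,-0.4],[0,0,-0.6],[0,0,-0.7],[0,0,-0.7],[0,0,-0.7],[0,0,-0.7],[0,0,0],[0,0,0]], jaw=[1,1,1,1,1,1,1,1])

```text
clock: 5.68
tool_pos: [0.5248, -0.107, 0.1003]
eef_rot: [0.995, -0.099, 0.001, 0.0]
contact_force: [-0.2, 0.3, -3.9]
opening: 0.507
```

Run:
```python
from h import *
s,d=wcam();cv2.imwrite("pics/w3.png",d["frame"]);cv2.imwrite("pics/d3.png",r.snapshot("side")["frame"])
print(s["tool_pos"],s["eef_rot"],s["clock"],s["opening"],s["moment"])
```

```text
[ 0.52482855 -0.10697682  0.10033578] [ 9.95040883e-01 -9.94646204e-02  6.49545195e-04  8.71147451e-05] 5.6833 0.5066711173045547 [0.02641697 0.10477997 0.00621239]
```

View pics/w3.png

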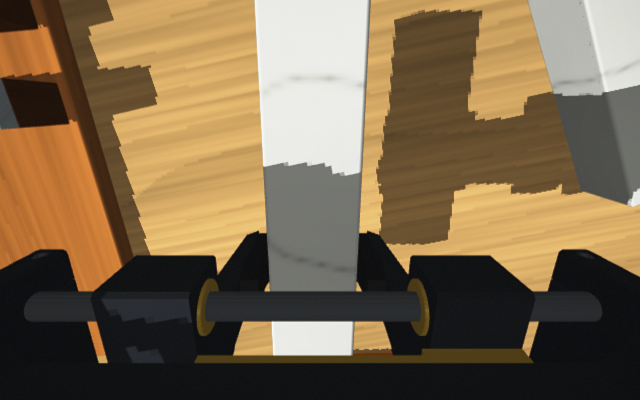

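View pics/d3.png

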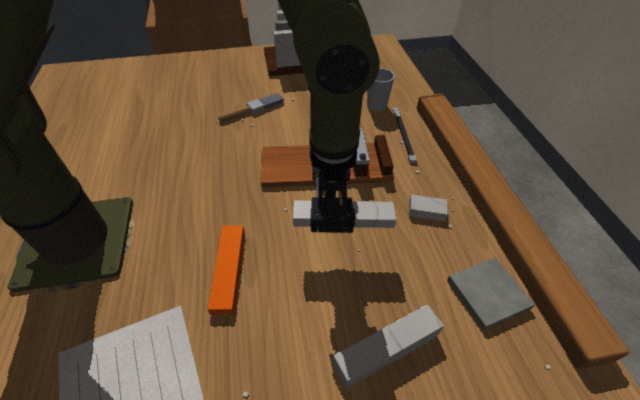

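Emit:
move_arm(turn=[[0,0,-0.005],[0,0,-0.0048],[0,0,0],[0,0,0],[0,0,0],[0,0,0],[0,0,0],[0,0,0],[0,0,0],[0,0,0]], dp=[[-0.4,-0.3,0],[-0.4,-0.6,0],[-0.3,-0.9,0],[-0.3,-0.95,0],[-0.3,-0.95,0],[-0.3,-0.95,0],[-0.3,-0.95,0],[-0.2,-0.95,0],[-0.1,-0.95,0],[0,-0.95,0]], jaw=[1,1,1,1,1,1,1,1,1,1])

```text
clock: 6.62
tool_pos: [0.4884, 0.1131, 0.0984]
eef_rot: [0.998, -0.068, -0.002, 0.001]
contact_force: [0.7, -0.3, -3.9]
opening: 0.505
```

Emit:
move_arm(turn=[[0,0,0],[0,0,0],[0,0,0],[0,0,0]], dp=[[0,-0.6,0],[0,-0.4,0],[0,0,0],[0,0,0]], jaw=[1,1,1,1])

```text
clock: 6.95
tool_pos: [0.4931, 0.1362, 0.099]
eef_rot: [0.998, -0.069, -0.001, 0.001]
contact_force: [0.1, -1.2, -3.8]
opening: 0.51
```

Run:
```python
from h import *
s,d=wcam();cv2.imwrite("pics/w4.png",d["frame"]);cv2.imwrite("pics/s4.png",r.snapshot("scene")["frame"])
print(s["tool_pos"],s["eef_rot"],s["clock"],s["opening"])
T=R.from_quat(s["eef_rot"]).as_matrix();print(np.arctan2(T[1,0],T[0,0]))
v=np.array([.5688-.077*.9906,.1261+.077*.1366,s["tool_pos"][2]])-s["tool_pos"];print(T.T@v/.025)
import pickle;pickle.dump(d,open("w4.pkl","wb"))
```

```text
[0.49312781 0.13616042 0.09899496] [ 9.97642355e-01 -6.86201008e-02 -7.29029843e-04  6.94566025e-04] 6.95 0.5099961409628119
-0.1373492143987306
[-2.64400559e-02 -1.48307818e-02  1.39027940e-05]
```

View pics/w4.png

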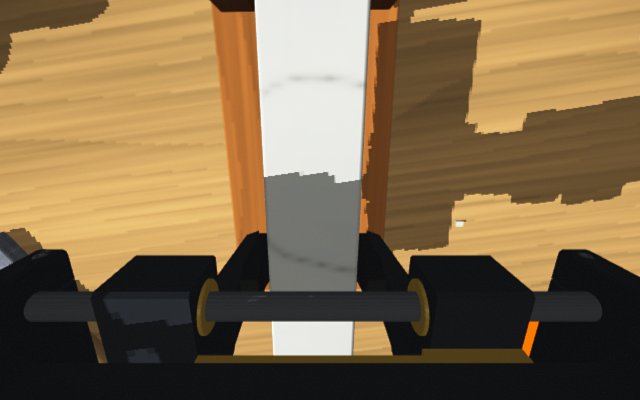

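View pics/s4.png

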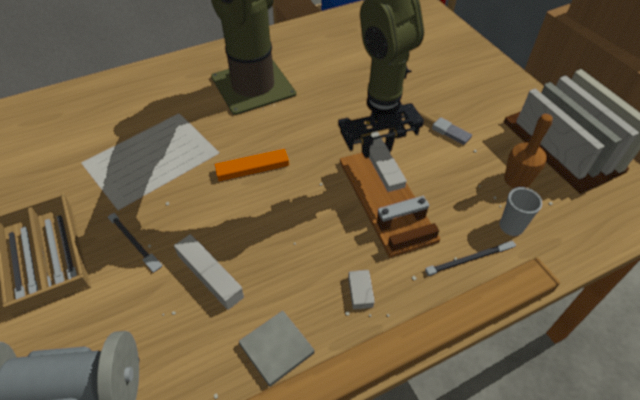

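Strip is over the bed, aligned. I'll check the bed edges in this view.

Run:
```python
from h import *
import pickle
d=pickle.load(open("w4.pkl","rb"));f=d["frame"]
cv2.imwrite("pics/w4c.png",cv2.resize(f[0:240,200:410],None,fx=2.5,fy=2.5,interpolation=cv2.INTER_CUBIC))
c,s=np.cos(-.137),np.sin(-.137)
for x in(-.1,-.05,0,.03):
  for y in(-.065,.065,):
    print(x,y,proj(d,[.5688+c*x-s*y,.1261+s*x+c*y,.018])[0])
```

```text
-0.1 -0.065 [388.49320019 227.99895509]
-0.1 0.065 [236.75253408 228.05742695]
-0.05 -0.065 [393.40013147 170.8847151 ]
-0.05 0.065 [231.86910924 170.90817871]
0 -0.065 [398.98368295 105.89495247]
0 0.065 [226.31181674 105.87286037]
0.03 -0.065 [402.71932279  62.41396244]
0.03 0.065 [222.59345476  62.35799142]
```

View pics/w4c.png

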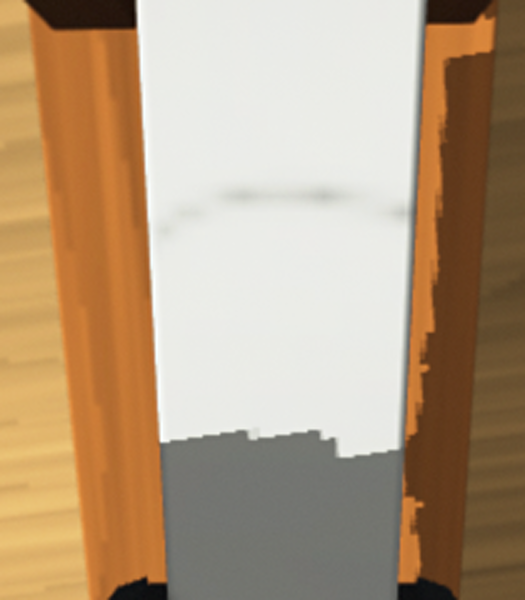

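The bed lies about 3 mm further toward jig +y than estimated; I'll correct for it while lowering.

Emit:
move_arm(turn=[[0,0,0],[0,0,0],[0,0,0],[0,0,0],[0,0,0],[0,0,0],[0,0,0],[0,0,0]], dp=[[0,-0.11,0.3],[0,0,0.6],[0,0,0.6],[0,0,0.6],[0,0,0.5],[0,0,0.25],[0,0,0],[0,0,0]], jaw=[1,1,1,1,1,1,1,1])

```text
clock: 7.72
tool_pos: [0.4941, 0.139, 0.0283]
eef_rot: [0.998, -0.069, -0.0, 0.0]
contact_force: [-0.2, 0.3, -3.7]
opening: 0.508
```

Run:
```python
from h import *
s,d=wcam();cv2.imwrite("pics/w5.png",d["frame"]);cv2.imwrite("pics/d5.png",cv2.resize(r.snapshot("side")["frame"][90:220,220:420],None,fx=4,fy=4,interpolation=cv2.INTER_CUBIC))
print(s["tool_pos"],s["eef_rot"],s["clock"],s["contact_force"])
```

```text
[0.49406228 0.13896258 0.02826757] [ 9.97602666e-01 -6.92012512e-02 -2.13583558e-04  2.47822798e-04] 7.7167 [-0.20391733  0.25216346 -3.72914823]
```

View pics/w5.png

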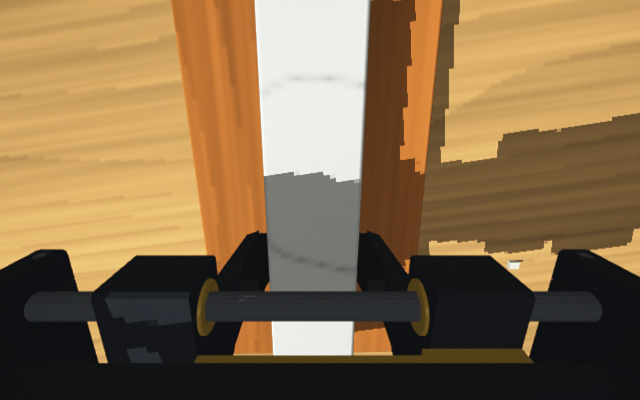

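View pics/d5.png

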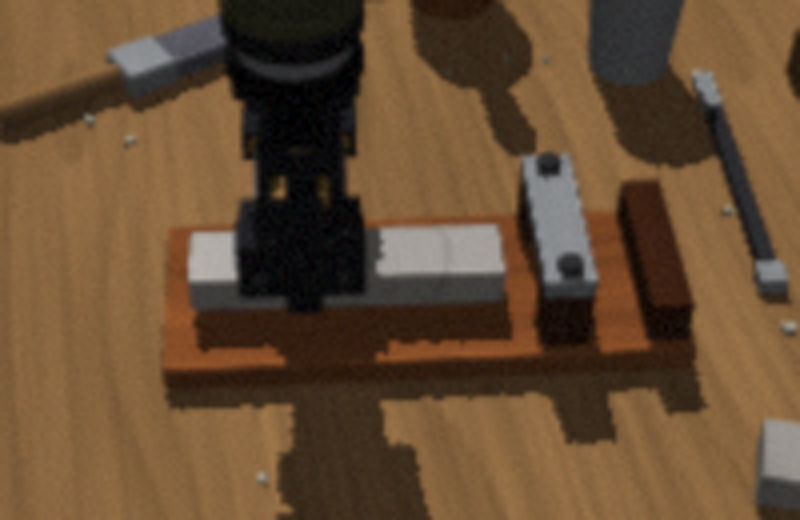

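Well centred, with the front end clear of the bridge. Apply a tiny yaw trim and lower to contact.

Emit:
move_arm(turn=[[0,0,-0.002],[0,0,0],[0,0,0],[0,0,0]], dp=[[0,0,0.1],[0,0,0.1],[0,0,0],[0,0,0]], jaw=[1,1,1,1])

```text
clock: 8.15
tool_pos: [0.4941, 0.1396, 0.0235]
eef_rot: [0.998, -0.062, 0.0, 0.0]
contact_force: [0.5, -0.8, -3.7]
opening: 0.504
```

Emit:
move_arm(turn=[[0,0,0],[0,0,0],[0,0,0],[0,0,0],[0,0,0],[0,0,0],[0,0,0],[0,0,0],[0,0,0]], dp=[[0.3,0,0],[0.4,0,0],[0.4,0,0],[0.4,0,0],[0.4,0,0],[0.4,0,0],[0.4,0,0],[0,0,0],[0,0,0]], jaw=[1,1,1,1,1,1,1,1,1])

```text
clock: 8.9
tool_pos: [0.5615, 0.1308, 0.0235]
eef_rot: [0.998, -0.063, 0.0, 0.0]
contact_force: [0.2, 0.4, -4.5]
opening: 0.505
```

Run:
```python
from h import *
s,d=wcam();cv2.imwrite("pics/w6.png",d["frame"]);cv2.imwrite("pics/d6.png",cv2.resize(r.snapshot("side")["frame"][90:220,220:420],None,fx=4,fy=4,interpolation=cv2.INTER_CUBIC))
print(s["tool_pos"],s["eef_rot"],s["clock"],s["contact_force"])
```

```text
[0.56150707 0.13076746 0.02347486] [ 9.98024200e-01 -6.28301844e-02  2.37596429e-04  9.23385151e-05] 8.9 [ 0.21902655  0.36615644 -4.48058954]
```

View pics/w6.png

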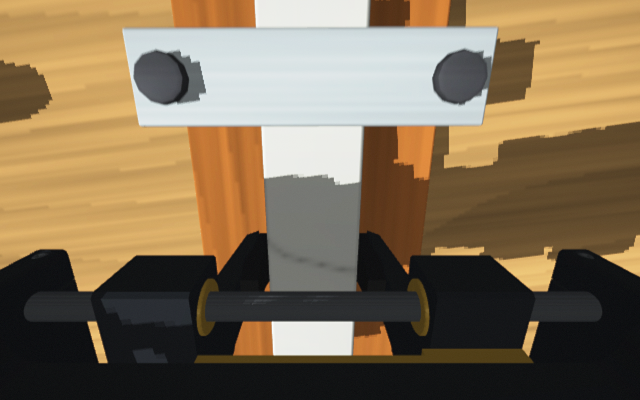

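View pics/d6.png

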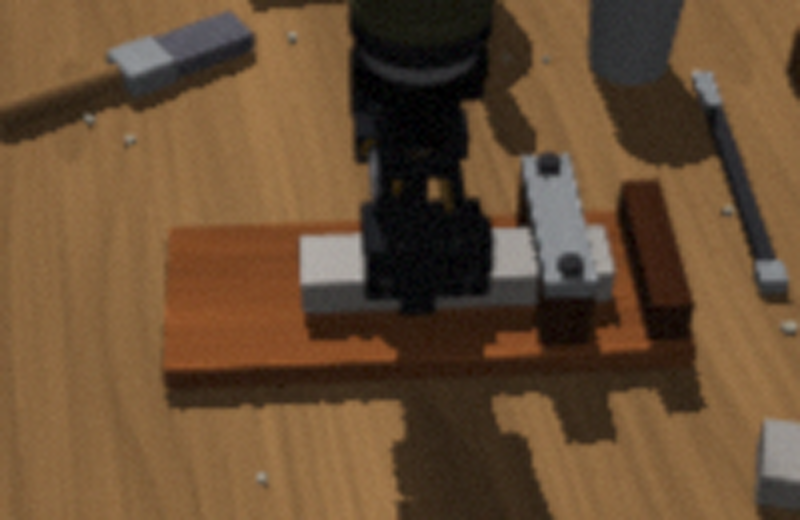

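Through the bridge opening, centred, about 15 mm to the stop. Lower the last half-millimetre and creep in, watching the force.

Emit:
move_arm(turn=[[0,0,0],[0,0,0],[0,0,0],[0,0,0],[0,0,0],[0,0,0],[0,0,0]], dp=[[0.1,0,0.03],[0.1,0,0],[0.1,0,0],[0.1,0,0],[0.08,0,0],[0,0,0],[0,0,0]], jaw=[1,1,1,1,1,1,1])

```text
clock: 9.58
tool_pos: [0.5736, 0.1296, 0.0228]
eef_rot: [0.998, -0.062, 0.001, -0.0]
contact_force: [-0.9, 0.5, -1.2]
opening: 0.506
```

Emit:
move_arm(turn=[[0,0,0],[0,0,0],[0,0,0],[0,0,0]], dp=[[0.08,0,0],[0.08,0,0],[0,0,0],[0,0,0]], jaw=[1,1,1,1])

```text
clock: 9.92
tool_pos: [0.5764, 0.1292, 0.0228]
eef_rot: [0.998, -0.062, -0.001, 0.0]
contact_force: [-4.8, 1.3, 4.1]
opening: 0.503
```

Emit:
move_arm(turn=[[0,0,0],[0,0,0],[0,0,0]], dp=[[0.06,0,0],[0,0,0],[0,0,0]], jaw=[1,1,1])

```text
clock: 10.17
tool_pos: [0.5763, 0.1293, 0.0228]
eef_rot: [0.998, -0.062, -0.002, 0.0]
contact_force: [-7.1, -0.5, 6.2]
opening: 0.508
```

The TCP stalled while the force rose, so it's against the stop. Ease off, release and lift.

Emit:
move_arm(turn=[[0,0,0],[0,0,0],[0,0,0],[0,0,0],[0,0,0],[0,0,0],[0,0,0],[0,0,0]], dp=[[-0.06,0,0],[0,0,0],[0,0,0],[0,0,0],[0,0,0],[0,0,0],[0,0,0],[0,0,0]], jaw=[1,1,-1,-1,-1,-1,-1,-1])

```text
clock: 10.83
tool_pos: [0.5773, 0.129, 0.0227]
eef_rot: [0.998, -0.063, 0.0, 0.0]
contact_force: [0.4, -0.0, 0.1]
opening: 0.936
```

Emit:
move_arm(turn=[[0,0,0],[0,0,0],[0,0,0],[0,0,0],[0,0,0],[0,0,0],[0,0,0],[0,0,0],[0,0,0]], dp=[[0,0,-0.3],[0,0,-0.7],[0,0,-0.9],[0,0,-0.9],[0,0,-0.9],[0,0,-0.9],[0,0,-0.9],[0,0,0],[0,0,0]], jaw=[-1,-1,-1,-1,-1,-1,-1,-1,-1])

```text
clock: 11.58
tool_pos: [0.5778, 0.1293, 0.1618]
eef_rot: [0.998, -0.062, 0.002, -0.0]
contact_force: [0.0, -0.3, -1.4]
opening: 1.0
```

Run:
```python
from h import *
s,d=wcam();cv2.imwrite("pics/w7.png",d["frame"]);D=r.snapshot("side")
cv2.imwrite("pics/d7.png",cv2.resize(D["frame"][90:220,220:420],None,fx=4,fy=4,interpolation=cv2.INTER_CUBIC))
cv2.imwrite("pics/s7.png",r.snapshot("scene")["frame"])
print(s["tool_pos"],s["eef_rot"],s["clock"],s["contact_force"],s["opening"])
```

```text
[0.57779179 0.12931487 0.16175169] [ 9.98045012e-01 -6.24784192e-02  1.53995511e-03 -4.78699464e-04] 11.5833 [ 0.04829985 -0.34978968 -1.40149498] 0.9999717663523064
```

View pics/w7.png

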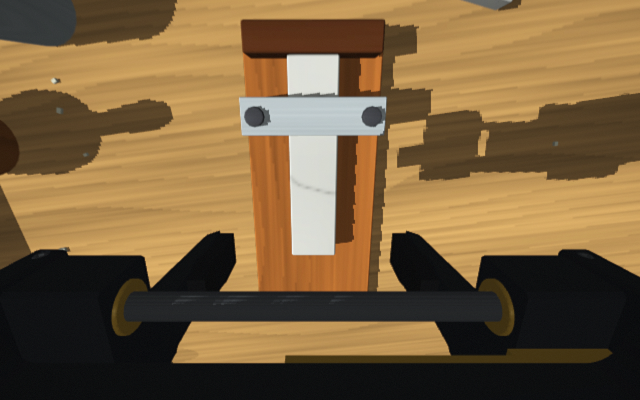

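View pics/d7.png

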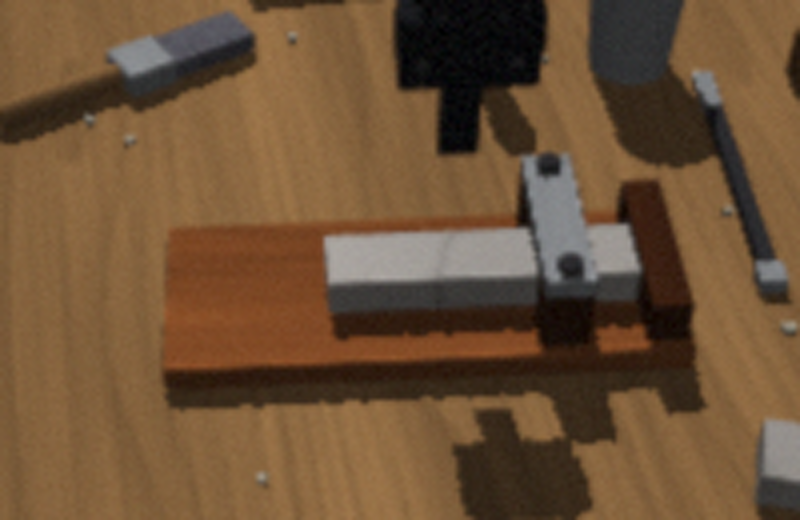

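View pics/s7.png

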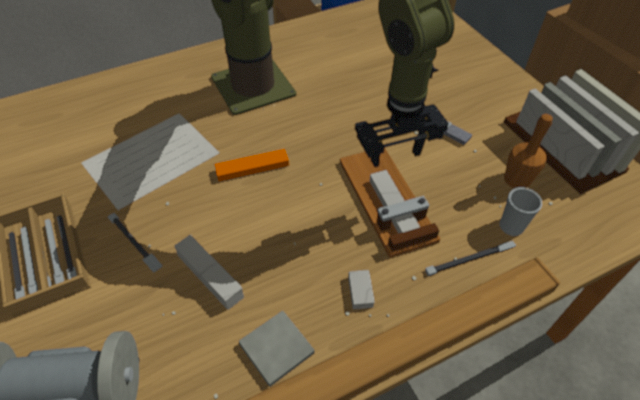

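Run:
```python
from h import *
s,d=wcam()
c,q=np.cos(-.133),np.sin(-.133)
J=lambda p:np.round([c*(p[0]-.5692)+q*(p[1]-.1285),-q*(p[0]-.5692)+c*(p[1]-.1285)],4)
for n,u,z in [("rearL",(292,254),.043),("rearR",(334.5,254),.043),("front",(288,55),.043),("frontR",(338,55),.043),("stop top L",(250,54),.048),("stop top R",(380,54),.048),("bolt",(254,116),.076),("bolt",(372,116),.076)]: print(n,J(back(d,u,z)))
D=r.snapshot("side")
for n,u,z in [("rear",(324/4+220,236/4+90),.043),("rear2",(330/4+220,286/4+90),.043),("front",(632/4+220,225/4+90),.043),("stopnear",(651/4+220,310/4+90),.048),("bolt",(548/4+220,160/4+90),.076),("bolt",(571/4+220,262/4+90),.076)]:print(n,J(back(D,u,z)))
```

```text
rearL [-0.0617  0.0222]
rearR [-0.0614 -0.0211]
front [0.1229 0.0232]
frontR [ 0.1233 -0.0182]
stop top L [0.1227 0.0536]
stop top R [ 0.1236 -0.0519]
bolt [0.0752 0.0474]
bolt [ 0.076  -0.0432]
rear [-0.0618  0.0159]
rear2 [-0.0594 -0.029 ]
front [0.1286 0.0168]
stopnear [ 0.126  -0.0636]
bolt [0.0766 0.0413]
bolt [ 0.0782 -0.0511]
```

```bash
python3 -c "
from plant import r
print(r.get_state()['clock']);print(r.finish_job())"
```

```text
11.8333
the job is handed in; nothing more can be done
None
```

The strip is loaded in the jig, lying flat under the bridge with its end against the stop, and the job is handed in at 11.8 s of the 43 s allowed. No verdict was reported.

**What I did:** I told the strip from the thick bar by its fit at 25 mm height in two cameras. I then gripped it, lowered it onto the bed in front of the bridge, and slid it through. It stopped moving while the force rose to about 7 N, so I eased off, released it and lifted the gripper clear.

**Last checks:**
- **Lengthwise:** the strip's centre is at jig x of about +35 mm, with no visible gap to the stop.
- **Sideways and angle:** it is within about 2 mm of the middle line, and its yaw is within about 1–2 degrees of the bed's.
- **Other objects:** the thick bar, the stub and the orange piece look unmoved in the scene picture. I did not measure them again.
- **Gripper:** it is open, about 16 cm above the table and touching nothing.

**Disagreements:** single-camera positions differed by 3–6 mm. In the last wrist view the front end and the stop both read about 123 mm instead of 130 mm, and the bolts read 76 mm instead of 80 mm. Because they shift together, I judged the seating relative to the bridge and stop and by the contact force.

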